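# Unsnap the filter cover and pull the used cassette

## Robot

A 6-joint arm with a two-finger parallel gripper is mounted at the origin on the work surface. World frame = base frame: x ahead of the robot, y to its left, z up, the work surface at z = 0. Lengths are in m, angles in rad, forces in N, time in s.
With the tool pointing down it reaches from about 0.4 to 0.825 m from the base axis. Payload 7 kg.
Tool frame: the origin (TCP) lies between the finger pads; the fingertips stand 17 mm ahead of it and the grasp point (between the pads) lies 2 mm behind it; y points along the fingers, z is the direction in which the jaws open and shut, and the axes are right-handed (so a half turn about y gives the same grasp; the last joint's range is limited). The gripper opens to 85 mm and grips with 20 to 120 N. Pads are 22 mm wide; open, the fingers measure 114 mm over their backs; the gripper's body (76 mm by 85 mm) begins 54 mm behind the grasp point. The pads swing forward as they close: fully open they stand 13 mm farther back than shut.
Start: joints at [1.482, 0.359, 0.012, 0, -1.224, -0.288], TCP at [0.248, 0.628, 0.21] pointing down, gripper open.
Joint ranges: [-3.07, 3.07], [-1.43, 2.12], [-1.02, 1.25], [-3.03, 1.67], [-3.05, -0], [-3.03, 3.03]. Speed limits (rad/s): [2.39, 2.39, 3.01, 3.14, 3.14, 3.14].

## Interface

Orientations are given as a rotation vector (axis times angle).
In Python, from workcell import bot, eyes, workorder gives the robot as it stands.
- The arm moves only by the tool play_rows, never from a script. Its argument "series" is a list of rows, each a list of 5 numbers: the finger opening in cm, from 0 to 8.54, then the shift along the tool's x, y, z in cm, then the turn about the tool's y in rad. A call has 1 to 20 rows; each row is the pose to reach, as a shift and turn from the pose commanded when the call began, along the tool's axes at that moment; what a row does not reach only later rows make up. A row lasts 1/8 s, in which the tool goes at most 62.5 mm and 10.7 degrees, less where a joint would pass 70% of its speed; a pose out of reach is approached as far as the arm can. A call with a gripper value outside its range is refused whole. The fingers move at their own pace and stop on an object; the grip force is fixed at half the most. Time passes only in rows, so rows that repeat a pose let the fingers close. It gives the time, the measured TCP pose, the force and the opening at its end, in the units of the state.
- bot.sense(): the state, without advancing time (a new reading comes with each control period).
- eyes.read_camera(name): name is "scene" or "side" or "wrist"; returns a dict with "img" (480x640x3 uint8, blue, green, red), "vfov" (degrees; the focal length in pixels is half the picture's height over the tangent of half this angle, whatever the lens; pixels are square), "cx", "cy" (the principal point, pixels), "pose" (4x4, takes a point from camera to world coordinates). Camera axes: x right, y down, z forward; pixel columns grow to the right and rows downward; lengths in m; the calibration is good to about 2 mm. A picture is of the moment at which its call begins. There is no depth.
- workorder.job_done(): hands the job in, once; it reports no verdict.
The state is a dict: "clock": time; "qpos": joint angles; "joint_vel": joint speeds; "effort": joint torques, N m; "tcp_pos": TCP position; "tool_rot": TCP orientation; "contact_force": force on the tool from outside, world axes, zero at the start; "ft_torque": the same for the moment, N m; "width": opening from 0.0 (shut) to 1.0 (fully open).
Only numpy, scipy, OpenCV 4.12 (cv2) and the standard library are available. Lean on these libraries where they do the work, as an engineer would, in place of code of your own. Each camera call takes 0.05 s, during which the arm holds its last target.

## Task

Take the used filter out of the low air-filter unit on the bench: press the cover's release tab inward towards the grip rib, pivot the cover up about the lugs at its other end and out of its frame, and lay it flat, grip side up, inside the shallow tray. Then lift out the filter cassette by its rib and set it down flat, rib up, on the floor of the deep bin. Set both parts down rather than dropping them, and leave the bottle and the beaker where they are.

Things in the scene. Friction and masses are not known exactly. Their poses are not given: they have to be found in the camera images.
- housing: White low air-filter unit, fixed, 240 (x) x 180 (y) x 86 high (mm), a grey hose stub 30 long on its -y side. Origin: on the bench under the hatch centre; +x points to the release-tab end, away from the robot, yaw up to 0.5 rad.
- hatch_center (a point): Centre of the hatch, 80 above the bench: underside of the fitted cover. Hatch opening 142 (x) x 86 (y), 66 deep; flat deck round it at height 86. At both ends a rim 4.5 thick overhangs a pocket: cover lugs at -x, tab hook at +x.
- cover: Grey louvred cover, plate 138 (x) x 82 (y) x 6, 0.13 kg, flush in the hatch, 2 play all round. Origin: centre of the plate's underside; x towards the tab, z up. A fixed grip rib 6 (x) x 30 (y), at x = 25 to 31, stands up to z = 32. Lugs and hook reach 5 below the plate. At 0.35 rad tilt (tab end up), drawing it about 16 towards +x frees the lugs.
- tab (a joint): Sprung release tab, upright plate 5 (x) x 24 (y) up to z = 32 in the cover's frame, outer face at x = 63 when free. Value: metres pressed inward, towards the rib; 0 free, hook clear of the rim from 0.0045, stop at 0.007. Spring 2 N at first, 8 N at the stop. Pinched together with the rib from above (about 25 N): 38 across both when free, 31 pressed home.
- tab_face (a point): Centre of the tab's outer face, 14 above the plate's upper side (cover frame x = 63, y = 0, z = 20 while not pressed).
- rib_face (a point): Centre of the grip rib's face away from the tab (cover frame x = 25, y = 0, z = 20).
- lug_tip (a point): Midway between the tips of the cover's two lugs (cover frame x = -78, y = 0, z = -2.5). They stick 9 out of the plate's -x end and reach 7 under the housing's rim, so this end cannot go straight up: the cover turns about a line across it at x = -71, z = 0.
- cassette: White filter cassette, body 120 (x) x 64 (y) x 20, 0.12 kg, loose in the well under the cover, 4 to 6 play. Origin: centre of its underside, 20 above the bench there; x along the housing's x. A pull rib 10 (x) x 40 (y) stands on its middle from z = 20 to 48: its top lies 18 below the deck. Free well round the rib: 132 (x) x 72 (y).
- cassette_rib (a point): Centre of the top of the cassette's pull rib (z = 48 in its frame).
- tray: Shallow open steel tray, fixed, 250 (x) x 180 (y) x 25 high, walls and floor 4. Origin: centre of its underside. It stands to the left or right of the unit.
- bin: Deep open steel bin, fixed, 240 (x) x 170 (y) x 75 high, walls and floor 4. Origin: centre of its underside. It stands on the side of the unit where the tray is not.
- bottle: Amber bottle, 70 diameter, 140 high, on the bench beyond the unit; origin at its foot. Bystander.
- beaker: Glass beaker, 80 diameter, 100 high, beyond the unit; origin at its foot. Bystander.
Things that resemble listed ones, but are neither listed nor needed, are in the scene too. Several things have the shape of the cover; the one meant has the colours described above.

How it is judged:
On the way, in this order (a step that is already met when the one before it is completed fails the run):
1. the release tab is pressed at least 4.5 mm inward while the cover is still seated in its frame (value of joint tab above 0.0045 m and distance of cover from where it was at the start of the episode below 0.008 m and angle between cover's own z axis and vertical below 0.06 rad), for 0.1 s.
2. the cover is pivoted: tab end up by more than 0.17 rad with its lugs still under the housing's rim (angle between cover's own z axis and vertical above 0.17 rad and x of lug_tip in the frame of housing below -0.0715 m and z of lug_tip in the frame of housing below 0.084 m), for 0.05 s.
3. the cover lies flat, grip side up, in the shallow tray, let go (x of cover in the frame of tray between -0.085 and 0.085 m and y of cover in the frame of tray between -0.055 and 0.055 m and z of cover in the frame of tray below 0.018 m and angle between cover's own z axis and vertical below 0.12 rad and contact force between the fingers and cover below 0.05 N), for 0.2 s.
At the end, for the whole second after the job is handed in: Cover flat (0.12 rad), grip side up, on the tray floor: origin within 85 mm (tray x) and 55 mm (y) of its centre, under 18 mm above its underside. Cassette flat (0.15 rad), rib up, on the bin floor: within 90 and 60 mm, under 15 mm. Both released, at rest (all of step 3 and x of cassette in the frame of bin between -0.09 and 0.09 m and y of cassette in the frame of bin between -0.06 and 0.06 m and z of cassette in the frame of bin below 0.015 m and angle between cassette's own z axis and vertical below 0.15 rad and linear speed of each of cover, cassette below 0.02 m/s and contact force between the fingers and cassette below 0.05 N); the robot touches nothing.
It fails at once if the bottle or the beaker is moved by more than 30 mm (distance of any of bottle, beaker from where it was at the start of the episode above 0.03 m).
It fails at once if the cover is dropped (falls faster than 0.8 m/s, free of the fingers) (linear speed of cover above 0.8 m/s and contact force between the fingers and cover below 0.01 N).
It fails at once if the cassette is dropped (falls faster than 0.8 m/s, free of the fingers) (linear speed of cassette above 0.8 m/s and contact force between the fingers and cassette below 0.01 N).
It also fails if it takes over 61 s, if anything falls off the work surface, if the arm or the gripper's body presses on something with over 40 N, if the wrist force passes 120 N, or if a joint passes its speed limit or range.

## Working session

There is one attempt and no reset: what is moved stays moved. The work goes in short steps, Python scripts to look and compute and a tool call to move; the robot and the scene stay as the last step left them, time stands still between calls to the robot, and variables do not carry over. Pictures are saved under pics/ and viewed, and the job is handed in when it is done.

Besides the shell and the picture viewer there is one more tool, called after ">>>" by a JSON object that holds its "method" and its "body". play_rows: Moves the arm, as the interface text tells. Its arguments: {"type":"object","properties":{"series":{"type":"array","items":{"type":"array","items":{"type":"number"}}}},"required":["series"]}

```bash
ls -la; mkdir -p pics
cat > h.py <<'E'
import numpy as np, cv2
from workcell import bot, eyes, workorder
from scipy.spatial.transform import Rotation as R
def snap(n,f):
    c=eyes.read_camera(n); cv2.imwrite('pics/'+f,c['img']); 
    np.savez('pics/'+f+'.npz',**{k:v for k,v in c.items()}); return c
def load(f): return dict(np.load('pics/'+f+'.npz',allow_pickle=True))
def K(c):
    f=240/np.tan(np.radians(float(c['vfov']))/2); return f
def proj(c,P):
    P=np.atleast_2d(P); T=np.linalg.inv(c['pose']); q=P@T[:3,:3].T+T[:3,3]; f=K(c)
    return np.c_[c['cx']+f*q[:,0]/q[:,2], c['cy']+f*q[:,1]/q[:,2]]
def onz(c,uv,z):
    uv=np.atleast_2d(uv).astype(float); f=K(c)
    d=np.c_[(uv[:,0]-c['cx'])/f,(uv[:,1]-c['cy'])/f,np.ones(len(uv))]@c['pose'][:3,:3].T
    o=c['pose'][:3,3]; return o+d*((z-o[2])/d[:,2])[:,None]
E
python3 - <<'E'
from h import *
print(bot.sense())
for n in ['scene','side','wrist']:
    c=snap(n,n+'0.png'); print(n,c['vfov'],c['cx'],c['cy'],c['pose'].round(3).tolist(),[k for k in c])
E
```

```text
total 12
drwxr-xr-x  3 agent agent 4096 Dec  7 08:30 .
drwxr-xr-x 23 root  root  4096 Dec  7 08:30 ..
drwxr-xr-x  2 agent agent 4096 Dec  7 08:30 pics
{'clock': 0.0, 'qpos': array([ 1.48209860e+00,  3.59383630e-01,  1.10794414e-02, -3.69719209e-04,
       -1.22409069e+00, -2.88087092e-01]), 'joint_vel': array([ 0.00102045,  0.00012171,  0.00060071, -0.00139942, -0.00045548,
       -0.00140187]), 'effort': array([-3.59147798e-04, -5.83322597e+01,  2.93408364e+01,  6.93609372e+00,
       -6.10825344e-03, -1.89155026e-05]), 'tcp_pos': array([0.24819374, 0.62716769, 0.20867124]), 'tool_rot': array([-0.38414973, -2.01356081,  2.01689502]), 'contact_force': array([-0.43791329, -0.43178188, -0.11236076]), 'ft_torque': array([-0.04409745, -0.01675985,  0.03180996]), 'width': 0.9989843139206422}
scene 57.79788234606762 325.16988421307764 238.13186935253094 [[-0.835, 0.298, -0.464, 0.941], [0.551, 0.423, -0.719, 0.783], [-0.018, -0.856, -0.517, 0.613], [0.0, 0.0, 0.0, 1.0]] ['img', 'vfov', 'cx', 'cy', 'pose']
side 57.118004722775815 316.5557525765437 240.13304493613865 [[0.965, -0.212, 0.157, 0.313], [-0.264, -0.747, 0.61, -0.646], [-0.012, -0.63, -0.777, 0.976], [0.0, 0.0, 0.0, 1.0]] ['img', 'vfov', 'cx', 'cy', 'pose']
wrist 66.0123148492371 325.0821060040584 238.53400057484316 [[-0.368, -0.896, -0.25, 0.312], [-0.93, 0.354, 0.098, 0.601], [0.001, 0.269, -0.963, 0.372], [0.0, 0.0, 0.0, 1.0]] ['img', 'vfov', 'cx', 'cy', 'pose']
```

View pics/scene0.png

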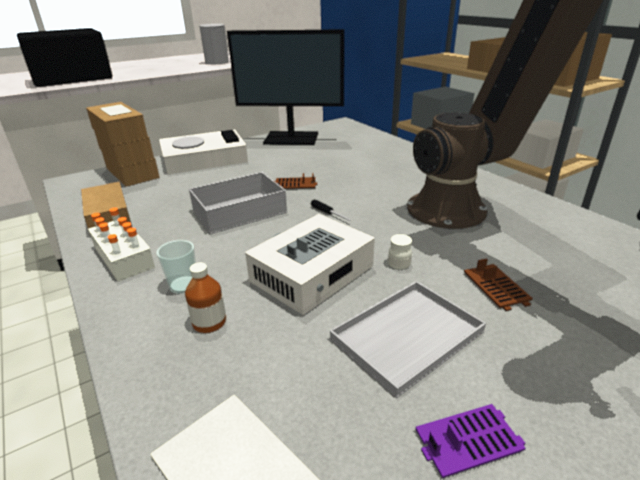

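View pics/side0.png

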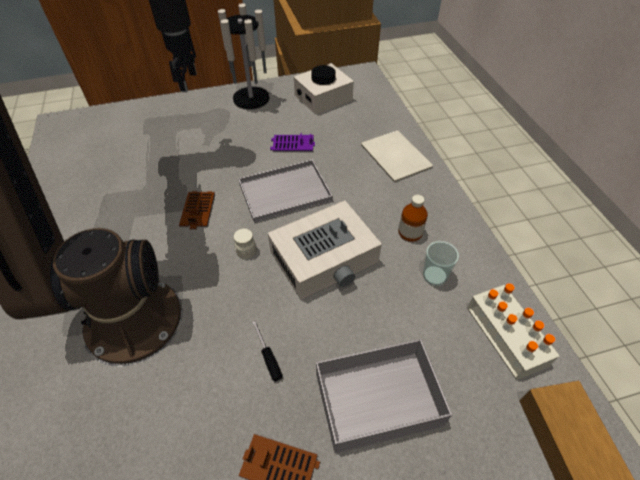

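View pics/wrist0.png

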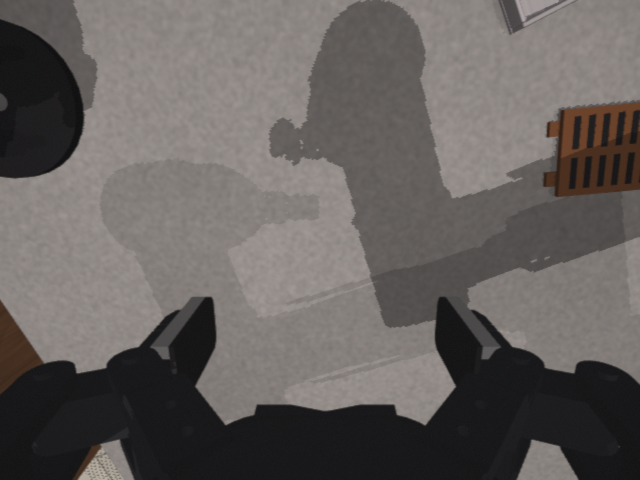

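Run:
```python
import cv2
a=cv2.imread('pics/scene0.png');b=cv2.imread('pics/side0.png')
cv2.imwrite('pics/z1.png',cv2.resize(a[205:320,235:385],None,fx=5,fy=5,interpolation=cv2.INTER_CUBIC))
cv2.imwrite('pics/z2.png',cv2.resize(b[190:300,260:390],None,fx=5,fy=5,interpolation=cv2.INTER_CUBIC))
```

```text
(no output)
```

View pics/z1.png

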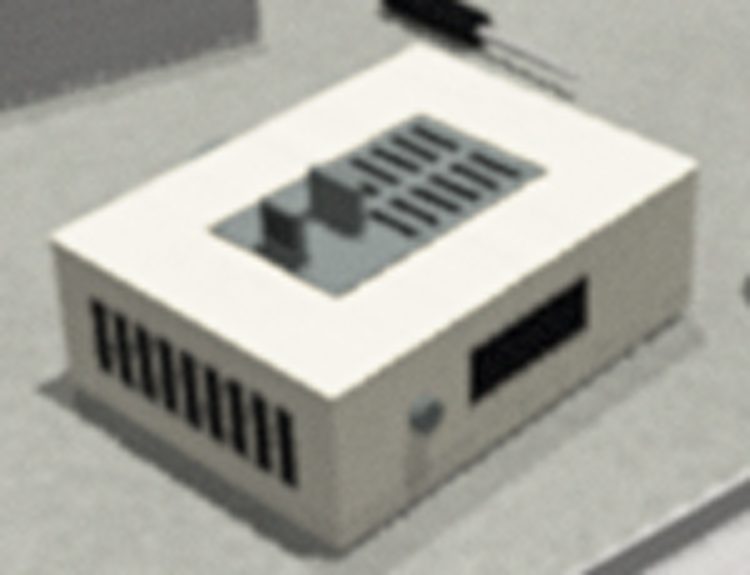

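View pics/z2.png

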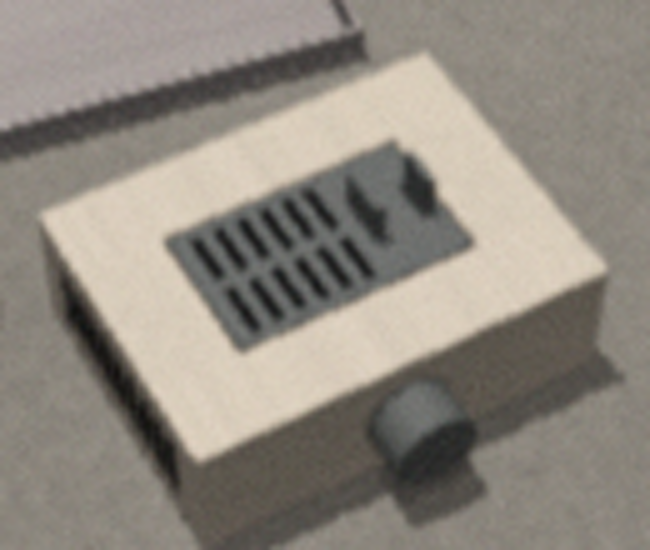

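```bash
cat >> h.py <<'E'
def fitrect(obs, lx, ly, z, x0):
    # obs: list of (cam, Nx2 pix, list of (sx,sy)); find x,y,yaw
    from scipy.optimize import least_squares
    def res(p):
        r=[]
        c,s=np.cos(p[2]),np.sin(p[2])
        for cam,uv,sg in obs:
            q=np.array(sg)*[lx/2,ly/2]
            P=np.c_[p[0]+c*q[:,0]-s*q[:,1],p[1]+s*q[:,0]+c*q[:,1],np.full(len(q),z)]
            r.append((proj(cam,P)-uv).ravel())
        return np.concatenate(r)
    o=least_squares(res,x0); return o.x,res(o.x).reshape(-1,2)
E
python3 - <<'E'
from h import *
s=load('scene0.png');d=load('side0.png')
sd=[(245.6,253.6),(301.6,285.6),(374.4,238),(319,213.6)]
dd=[(268,233),(346,200.6),(381.4,244),(300.6,282.6)]
for c,uv in((s,sd),(d,dd)): print(onz(c,uv,.086).round(4).tolist())
sc=[(277,251),(302.6,264.4),(344.6,239.4),(319.4,228)]
dc=[(293,237.6),(339,218.4),(354.8,238.6),(308.6,260.4)]
for c,uv in((s,sc),(d,dc)): print('cover',onz(c,uv,.086).round(4).tolist())
# scene corners order: far(+x)-y ; +x+y ; -x+y ; -x-y
S=[(1,-1),(1,1),(-1,1),(-1,-1)]; D=[(-1,1),(1,1),(1,-1),(-1,-1)]
for o in ([(s,sd,S)],[(d,dd,D)],[(s,sd,S),(d,dd,D)]):
    p,r=fitrect(o,.24,.18,.086,[.6,.1,0.3]);print(p.round(4),abs(r).max())
for o in ([(s,sc,S)],[(d,dc,D)],[(s,sc,S),(d,dc,D)]):
    p,r=fitrect(o,.142,.086,.086,[.6,.1,0.3]);print('c',p.round(4),abs(r).max())
ts=[(417,285),(484,325),(399,389),(331,335)]
print('tray s',onz(s,ts,.025).round(3).tolist())
td=[(240,184),(311,163),(331,203),(254,219)]
print('tray d',onz(d,td,.025).round(3).tolist())
bs=[(191,186),(279,176),(286,190),(194,205)]
print('bin s',onz(s,bs,.075).round(3).tolist())
bd=[(317,361),(423,343),(448,410),(334,445)]
print('bin d',onz(d,bd,.075).round(3).tolist())
E
python3 - <<'E'
import cv2
a=cv2.imread('pics/scene0.png');b=cv2.imread('pics/side0.png')
import numpy as np
f=lambda im,w:cv2.resize(im,w,interpolation=cv2.INTER_CUBIC)
o=np.zeros((600,800,3),np.uint8)
o[:300,:400]=f(a[275:395,325:485],(400,300)); o[300:,:400]=f(a[165:240,180:280+10],(400,272))[:0] if 0 else 0
o[300:,:400]=f(a[165:240,190:290],(400,300)); o[:300,400:]=f(b[155:227,236:332],(400,300)); o[300:,400:]=f(b[335:455,305:465],(400,300))
cv2.imwrite('pics/z3.png',o)
E
```

```text
[[0.6502, 0.004, 0.086], [0.6073, 0.1756, 0.086], [0.374, 0.116, 0.086], [0.414, -0.0612, 0.086]]
[[0.3757, 0.1113, 0.086], [0.6093, 0.1678, 0.086], [0.6496, -0.005, 0.086], [0.4207, -0.0636, 0.086]]
cover [[0.5876, 0.0347, 0.086], [0.5676, 0.1131, 0.086], [0.4346, 0.0811, 0.086], [0.4537, 0.0024, 0.086]]
cover [[0.4355, 0.078, 0.086], [0.5708, 0.1094, 0.086], [0.5896, 0.0308, 0.086], [0.4561, -0.0046, 0.086]]
[0.5118 0.0589 0.2451] 0.8830381836257004
[0.5139 0.0528 0.2444] 0.9788429099334621
[0.5124 0.0559 0.2459] 1.4518655610675069
c [0.5103 0.0571 0.2436] 1.3675163348573278
c [0.5131 0.0536 0.2449] 1.2410865555764303
c [0.5114 0.0556 0.2451] 2.0141831128961485
tray s [[0.358, 0.249, 0.025], [0.341, 0.416, 0.025], [0.58, 0.439, 0.025], [0.602, 0.27, 0.025]]
tray d [[0.335, 0.382, 0.025], [0.572, 0.416, 0.025], [0.584, 0.226, 0.025], [0.351, 0.226, 0.025]]
bin s [[0.623, -0.453, 0.075], [0.369, -0.364, 0.075], [0.402, -0.26, 0.075], [0.658, -0.322, 0.075]]
bin d [[0.407, -0.262, 0.075], [0.643, -0.284, 0.075], [0.632, -0.431, 0.075], [0.394, -0.433, 0.075]]
```

View pics/z3.png

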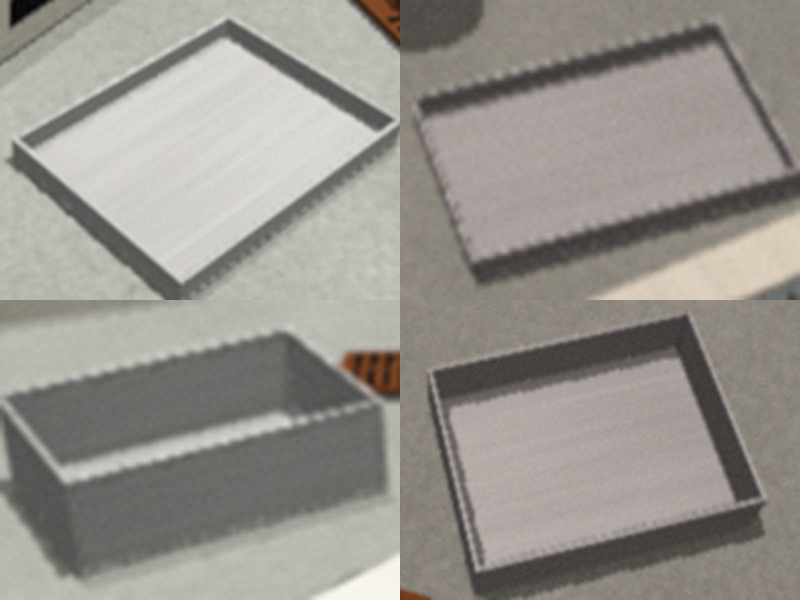

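Run:
```python
from h import *
s=load('scene0.png');d=load('side0.png')
ts=[(416.2,283),(483.8,325),(397.8,390.2),(330.6,333)]; td=[(240,180.7),(312.3,161),(330.8,196.3),(254.7,218.6)]
bs=[(190.8,190.5),(261.3,173),(285.8,190.8),(206.3,210)]; bd=[(317.8,363.8),(420.2,341.8),(451,414.2),(335.8,443.8)]
for n,uvs,uvd,lx,ly,z,x0,S in(('tray',ts,td,.25,.18,.025,[.46,.33,.1],[(-1,-1),(-1,1),(1,1),(1,-1)]),('bin',bs,bd,.24,.17,.075,[.52,-.35,0],[(1,-1),(-1,-1),(-1,1),(1,1)])):
    D=[(-1,1),(1,1),(1,-1),(-1,-1)]
    for o in ([(s,uvs,S)],[(d,uvd,D)],[(s,uvs,S),(d,uvd,D)]):
        p,r=fitrect(o,lx,ly,z,x0);print(n,p.round(4),abs(r).max().round(2))
    print(onz(s,uvs,z).round(3).tolist(),onz(d,uvd,z).round(3).tolist())
st=bot.sense(); M=R.from_rotvec(st['tool_rot']).as_matrix(); print(M.round(3))
c=load('wrist0.png'); T=np.eye(4);T[:3,:3]=M;T[:3,3]=st['tcp_pos']; print((np.linalg.inv(T)@c['pose']).round(4))
```

```text
tray [0.4683 0.3396 0.0946] 2.49
tray [0.4655 0.3267 0.099 ] 2.83
tray [0.4669 0.3368 0.0967] 3.42
[[0.354, 0.242, 0.025], [0.341, 0.416, 0.025], [0.583, 0.439, 0.025], [0.599, 0.265, 0.025]] [[0.338, 0.397, 0.025], [0.579, 0.424, 0.025], [0.591, 0.253, 0.025], [0.354, 0.227, 0.025]]
bin [ 0.5199 -0.3448 -0.0403] 2.18
bin [ 0.5198 -0.354  -0.0419] 2.77
bin [ 0.5191 -0.3531 -0.0414] 3.08
[[0.634, -0.421, 0.075], [0.404, -0.419, 0.075], [0.405, -0.255, 0.075], [0.641, -0.273, 0.075]] [[0.407, -0.268, 0.075], [0.639, -0.28, 0.075], [0.634, -0.44, 0.075], [0.398, -0.432, 0.075]]
[[-0.93  -0.    -0.368]
 [ 0.368 -0.001 -0.93 ]
 [-0.    -1.     0.001]]
[[-5.000e-04  9.631e-01  2.690e-01 -6.850e-02]
 [ 2.000e-04 -2.690e-01  9.631e-01 -1.635e-01]
 [ 1.000e+00  5.000e-04 -1.000e-04  9.000e-04]
 [ 0.000e+00  0.000e+00  0.000e+00  1.000e+00]]
```

>>> {"method": "play_rows", "body": {"series": [[8.5,-2,0,2,0.05],[8.5,-6,0,5,0.12],[8.5,-11,0,9,0.22],[8.5,-16,0,13,0.32],[8.5,-21,0,17,0.42],[8.5,-26,0,21,0.52],[8.5,-31,0,25.5,0.62],[8.5,-36,0,30,0.72],[8.5,-41,0,34.5,0.82],[8.5,-45,0,38,0.89],[8.5,-48,0,40,0.94],[8.5,-48.9,0,41.1,0.95],[8.5,-48.9,0,41.1,0.95],[8.5,-48.9,0,41.1,0.95]]}}

```text
clock: 1.9
tcp_pos: [0.5514, 0.0662, 0.2096]
tool_rot: [-1.083, -1.387, 1.387]
contact_force: [-0.3, -0.8, -0.1]
width: 0.995
```

Run:
```python
from h import *
c=snap('wrist','wrist1.png'); st=bot.sense(); print(st['clock'],st['tcp_pos'],R.from_rotvec(st['tool_rot']).as_matrix().round(3).tolist())
```

```text
1.95 [0.55144498 0.0664234  0.20964294] [[-0.243, 0.0, -0.97], [0.97, 0.0, -0.243], [0.0, -1.0, -0.0]]
```

View pics/wrist1.png

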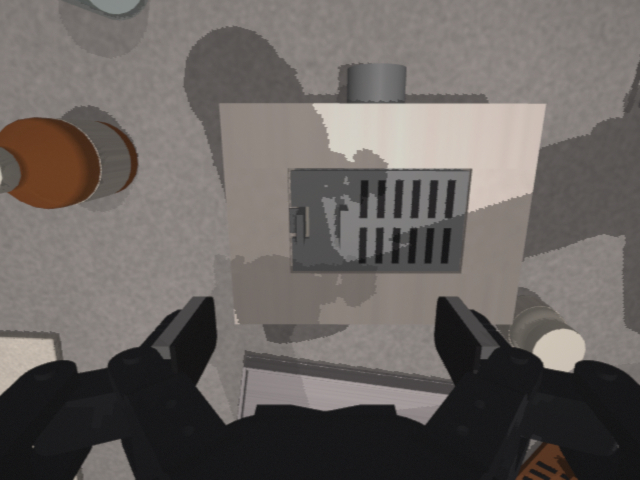

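Run:
```python
from h import *
c=load('wrist1.png')
hs=[(289,168.5),(472,168.5),(461.5,272.5),(291,272.5)]
S=[(1,-1),(-1,-1),(-1,1),(1,1)]
print(onz(c,hs,.086).round(4).tolist())
print(fitrect([(c,hs,S)],.142,.086,.086,[.51,.05,.24]))
ds=[(220,103),(546,103),(519,327),(234,322.5)]
print(onz(c,ds,.086).round(4).tolist())
print(fitrect([(c,ds,S)],.24,.18,.086,[.51,.05,.24]))
im=c['img']; cv2.imwrite('pics/z4.png',cv2.resize(im[155:285,270:480],None,fx=3.8,fy=3.8,interpolation=cv2.INTER_CUBIC))
# prediction
for p in ([.512,.0556,.245],[.5118,.0545,.2425]):
  Rz=R.from_euler('z',p[2]).as_matrix(); 
  P=np.array([[63,-12,32],[63,12,32],[25,-15,32],[25,15,32],[31,-15,32],[31,15,32]])/1000@Rz.T+[p[0],p[1],.08]
  print(proj(c,P).round(1).tolist())
```

```text
[[0.5889, 0.0298, 0.086], [0.4528, -0.0043, 0.086], [0.4318, 0.078, 0.086], [0.5688, 0.1123, 0.086]]
(array([0.51055425, 0.05408906, 0.24498374]), array([[-1.18158484, -0.56031616],
       [ 1.16476368, -0.4852568 ],
       [ 0.41769606,  0.77018515],
       [-0.400044  ,  0.6910624 ]]))
[[0.6482, -0.0041, 0.086], [0.4167, -0.0621, 0.086], [0.3665, 0.1135, 0.086], [0.6064, 0.1691, 0.086]]
(array([0.50975946, 0.05404667, 0.24547777]), array([[ 0.1810011 ,  0.07521557],
       [ 2.07604629,  0.02449918],
       [-4.82072912, -2.5478497 ],
       [ 2.15990895,  1.93970856]]))
[[294.1, 216.2], [294.9, 247.9], [346.8, 212.1], [346.2, 251.8], [338.5, 212.1], [338.1, 251.8]]
[[294.8, 214.6], [295.4, 246.4], [347.6, 210.6], [346.8, 250.4], [339.2, 210.6], [338.7, 250.4]]
```

View pics/z4.png

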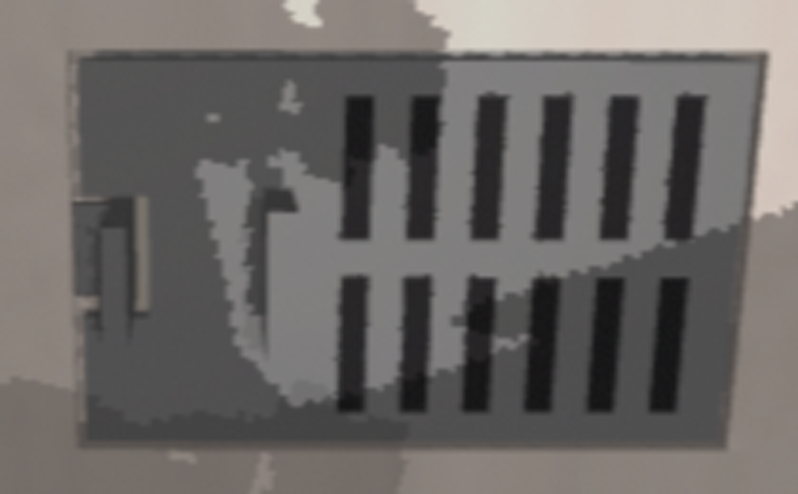

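>>> {"method": "play_rows", "body": {"series": [[6.0,-0.14,2,0.13,0],[6.0,-0.14,5,0.13,0],[6.0,-0.14,8,0.13,0],[6.0,-0.14,9.2,0.13,0],[6.0,-0.14,9.7,0.13,0],[6.0,-0.14,9.7,0.13,0]]}}

```text
clock: 2.7
tcp_pos: [0.5513, 0.0643, 0.1132]
tool_rot: [-1.084, -1.388, 1.387]
contact_force: [0.1, -1.0, -0.9]
width: 0.703
```

Run:
```python
from h import *
c=snap('side','side2.png');s=snap('scene','scene2.png');w=snap('wrist','wrist2.png'); st=bot.sense(); print(st['clock'],st['tcp_pos'],st['width'])
o=np.zeros((600,800,3),np.uint8)
f=lambda im:cv2.resize(im,(400,300),interpolation=cv2.INTER_CUBIC)
o[:300,:400]=f(c['img'][170:290,260:420]);o[:300,400:]=f(s['img'][180:300,230:390]);o[300:,:400]=f(w['img'])
cv2.imwrite('pics/z5.png',o)
```

```text
2.85 [0.55148233 0.06410628 0.11355857] 0.7025940119135164
```

View pics/z5.png

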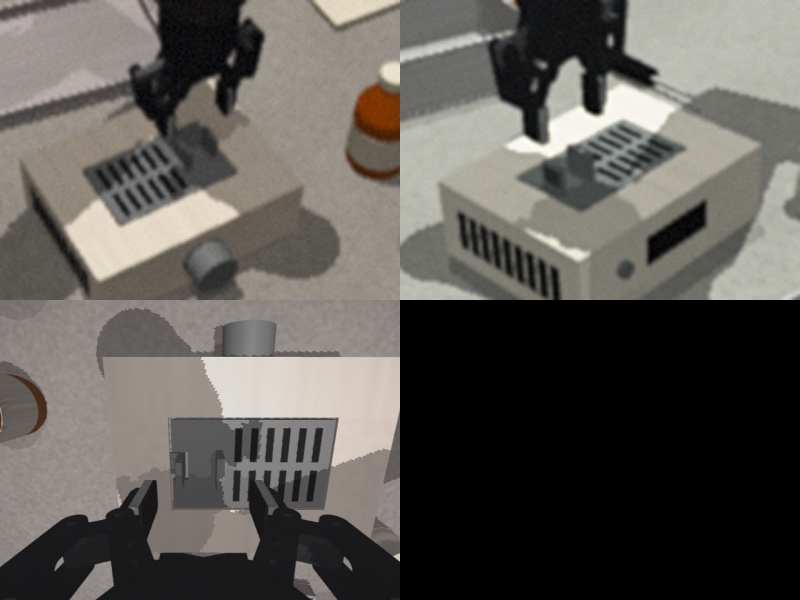

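Run:
```python
from h import *
c=load('side2.png');s=load('scene2.png');w=load('wrist2.png');st=bot.sense();print(st['tcp_pos'],st['contact_force'])
M=R.from_rotvec(st['tool_rot']).as_matrix();t=st['tcp_pos']
for d in (-.011,0.011):
  for side in(-.03,.03):
    for adv in(0,.008,.017):
        P=t+M@np.array([d,adv,side]);print(d,side,adv,P.round(3),proj(s,P).round(1),proj(c,P).round(1),proj(w,P).round(1))
cv2.imwrite('pics/z6.png',cv2.resize(w['img'][230:430,140:520],(760,400),interpolation=cv2.INTER_CUBIC))
o=cv2.resize(s['img'][180:270,250:350],(400,360),interpolation=cv2.INTER_CUBIC);o2=cv2.resize(c['img'][170:260,290:390],(400,360),interpolation=cv2.INTER_CUBIC)
cv2.imwrite('pics/z7.png',np.hstack([o,o2]))
```

```text
[0.55148233 0.06410628 0.11355857] [-0.36017517 -0.15421493 -0.10871216]
-0.011 -0.03 0 [0.583 0.061 0.114] [[283.4 245. ]] [[349.4 223.8]] [[260.8 263.5]]
-0.011 -0.03 0.008 [0.583 0.061 0.106] [[283.7 248.1]] [[349.3 225.8]] [[263.6 258. ]]
-0.011 -0.03 0.017 [0.583 0.061 0.097] [[284.  251.6]] [[349.1 228. ]] [[266.4 252.4]]
-0.011 0.03 0 [0.525 0.046 0.114] [[303.  234.4]] [[329.4 232.6]] [[388.8 263.6]]
-0.011 0.03 0.008 [0.525 0.046 0.106] [[303.2 237.4]] [[329.4 234.6]] [[386.1 258.1]]
-0.011 0.03 0.017 [0.525 0.046 0.097] [[303.3 240.8]] [[329.4 236.9]] [[383.3 252.5]]
0.011 -0.03 0 [0.578 0.082 0.114] [[290.4 248.6]] [[345.  218.3]] [[262.9 306.4]]
0.011 -0.03 0.008 [0.578 0.082 0.106] [[290.6 251.7]] [[344.9 220.3]] [[265.5 299.3]]
0.011 -0.03 0.017 [0.578 0.082 0.097] [[290.9 255.2]] [[344.7 222.6]] [[268.2 292. ]]
0.011 0.03 0 [0.52  0.068 0.114] [[310.  237.7]] [[325.1 227. ]] [[386.7 306.5]]
0.011 0.03 0.008 [0.52  0.068 0.106] [[310.1 240.7]] [[325.1 229. ]] [[384.1 299.4]]
0.011 0.03 0.017 [0.52  0.068 0.097] [[310.3 244.2]] [[325.1 231.2]] [[381.5 292.1]]
```

View pics/z6.png

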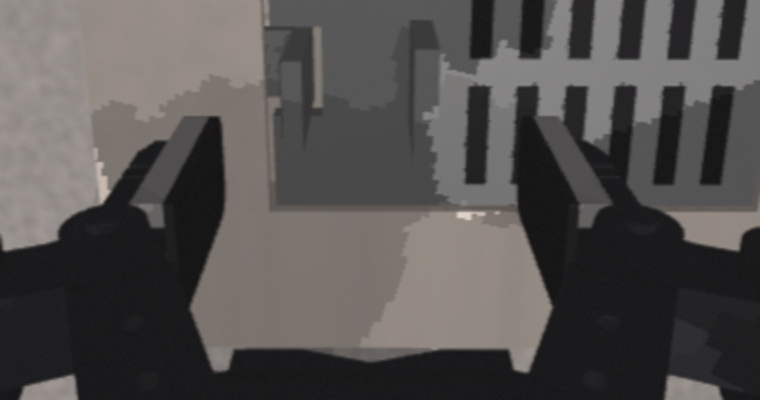

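View pics/z7.png

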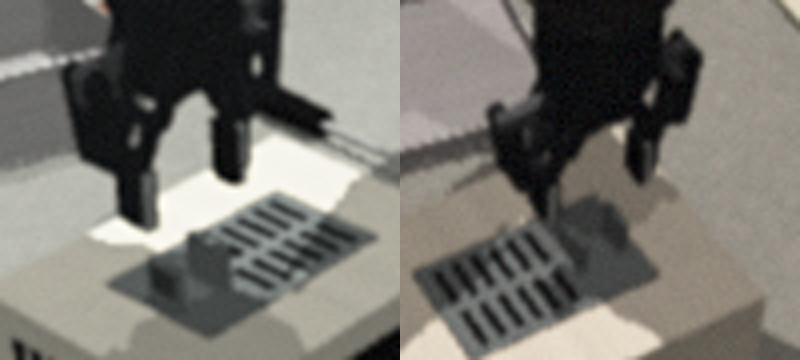

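>>> {"method": "play_rows", "body": {"series": [[2.5,0,0,0,0],[2.5,0,0,0,0],[2.5,0,0,0,0],[2.5,0,0,0,0],[2.5,0,0,0,0]]}}

```text
clock: 3.48
tcp_pos: [0.5509, 0.0638, 0.1126]
tool_rot: [-1.084, -1.387, 1.387]
contact_force: [-0.7, 0.1, -0.3]
width: 0.293
```

```bash
cat > v.py <<'E'
import sys
from h import *
n=sys.argv[1]
c=snap('side','side%s.png'%n);s=snap('scene','scene%s.png'%n);w=snap('wrist','wrist%s.png'%n); st=bot.sense(); print(st['clock'],st['tcp_pos'].round(4),st['width'],st['contact_force'].round(2))
o=np.zeros((600,800,3),np.uint8)
f=lambda im,a=400,b=300:cv2.resize(im,(a,b),interpolation=cv2.INTER_CUBIC)
P=proj(s,st['tcp_pos'])[0].astype(int);Q=proj(c,st['tcp_pos'])[0].astype(int)
def crop(im,p,h=60,k=80):
    x=min(max(p[0]-k,0),640-2*k);y=min(max(p[1]-h,0),480-2*h);print(x,y);return im[y:y+2*h,x:x+2*k]
o[:300,:400]=f(crop(c['img'],Q));o[:300,400:]=f(crop(s['img'],P));o[300:,:400]=f(w['img']);o[300:,400:]=f(w['img'][200:440,160:480])
cv2.imwrite('pics/v%s.png'%n,o)
E
python3 v.py 3
```

```text
3.625 [0.5509 0.0639 0.1126] 0.2918619328814785 [0.13 0.53 0.39]
257 165
217 181
```

View pics/v3.png

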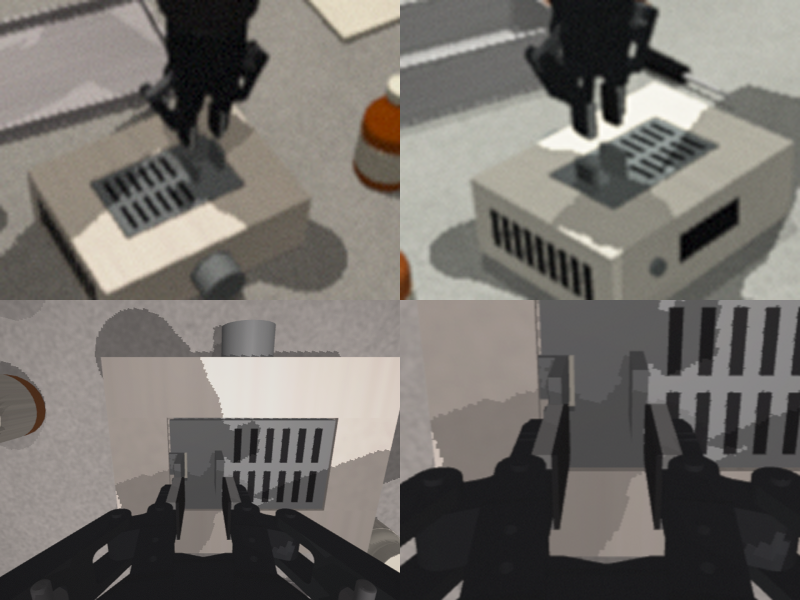

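>>> {"method": "play_rows", "body": {"series": [[6,0,0,0,0],[6,0,0,0,0],[6,0,0,0,0],[6,0,1,0,0],[6,0,2,0,0],[6,0,3,0,0],[6,0,3,0,0]]}}

```text
clock: 4.5
tcp_pos: [0.5501, 0.0635, 0.0813]
tool_rot: [-1.083, -1.384, 1.388]
contact_force: [0.2, -0.2, -0.2]
width: 0.701
```

```bash
python3 v.py 4
```

```text
4.65 [0.5511 0.0639 0.0827] 0.7063592606261547 [-0.76 -0.55 -0.62]
256 173
217 192
```

View pics/v4.png

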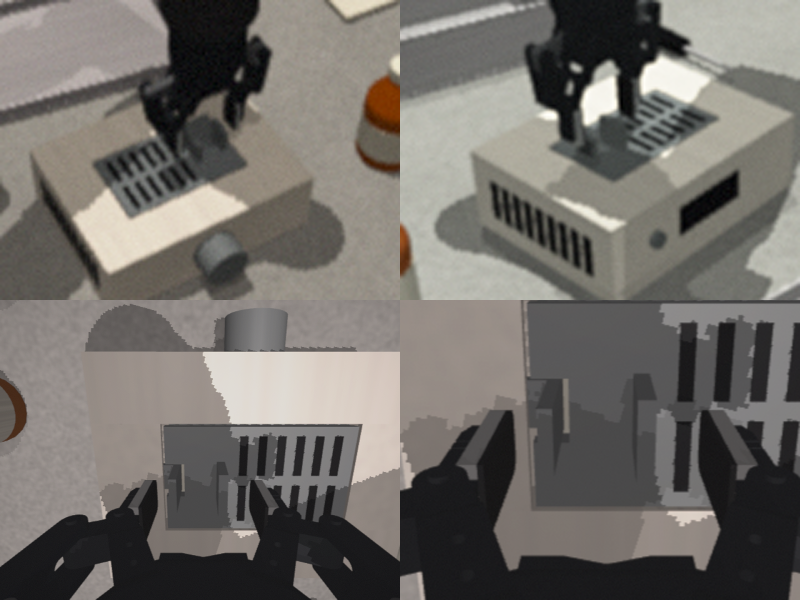

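Run:
```python
from h import *
c=load('wrist4.png');st=bot.sense();M=R.from_rotvec(st['tool_rot']).as_matrix();t=st['tcp_pos']
Rz=R.from_euler('z',.2445).as_matrix()
L=[[63,-12,32],[63,12,32],[58,-12,32],[58,12,32],[25,-15,32],[25,15,32],[31,-15,32],[31,15,32],[71,-43,6],[-71,-43,6],[-71,43,6],[71,43,6]]
P=np.array(L)/1000@Rz.T+[.511,.0548,.08]
uv=proj(c,P);
im=c['img'].copy()
for u in uv: cv2.circle(im,tuple(int(round(x)) for x in u),2,(0,0,255),-1)
for d in(-.011,.011):
  for s in(-.03,.03):
    u=proj(c,t+M@np.array([d,-.027,s]))[0]; cv2.circle(im,tuple(int(round(x)) for x in u),2,(0,255,0),-1)
cv2.imwrite('pics/z8.png',cv2.resize(im[180:400,200:470],None,fx=2.9,fy=2.7,interpolation=cv2.INTER_CUBIC))
```

```text
(no output)
```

View pics/z8.png

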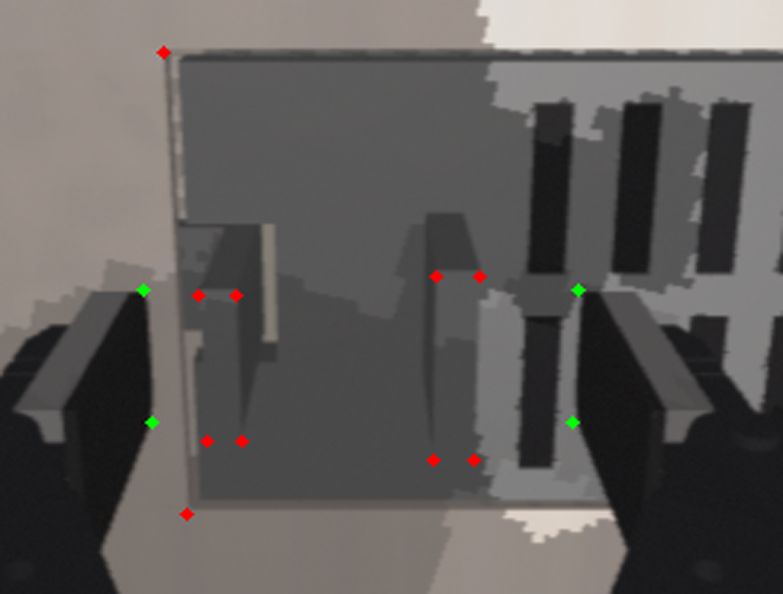

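>>> {"method": "play_rows", "body": {"series": [[6,0,0.6,0,0],[6,0,1.2,0,0],[6,0,1.2,0,0],[0,0,1.2,0,0],[0,0,1.2,0,0],[0,0,1.2,0,0],[0,0,1.2,0,0],[0,0,1.2,0,0]]}}

```text
clock: 5.65
tcp_pos: [0.55, 0.0634, 0.0719]
tool_rot: [-1.083, -1.386, 1.388]
contact_force: [-7.7, -0.1, 13.2]
width: 0.341
```

```bash
python3 v.py 5
```

```text
5.8 [0.55   0.0634 0.0719] 0.3407641265293366 [-8.46  0.34 13.75]
256 175
218 196
```

View pics/v5.png

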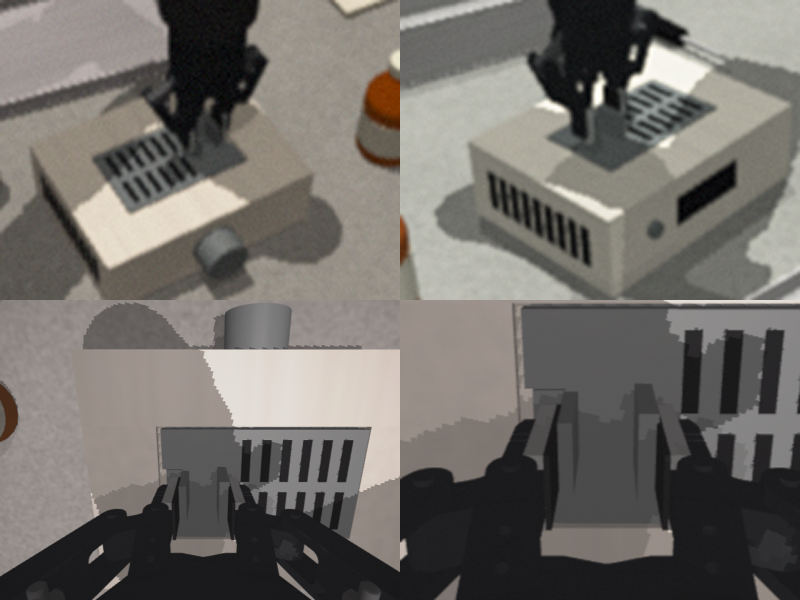

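>>> {"method": "play_rows", "body": {"series": [[0,0,-0.3,0.1,0],[0,0,-0.6,0.15,0],[0,0,-0.9,0.25,0],[0,0,-1.2,0.35,0],[0,0,-1.5,0.45,0],[0,0,-1.8,0.58,0],[0,0,-2.1,0.7,0],[0,0,-2.4,0.82,0],[0,0,-2.4,0.82,0]]}}

```text
clock: 6.92
tcp_pos: [0.5439, 0.0625, 0.0951]
tool_rot: [-1.085, -1.389, 1.385]
contact_force: [6.0, 1.0, -19.7]
width: 0.34
```

```bash
python3 v.py 6
```

```text
7.075 [0.5439 0.0625 0.0949] 0.3356262132521322 [  5.99   0.99 -19.74]
254 171
219 187
```

View pics/v6.png

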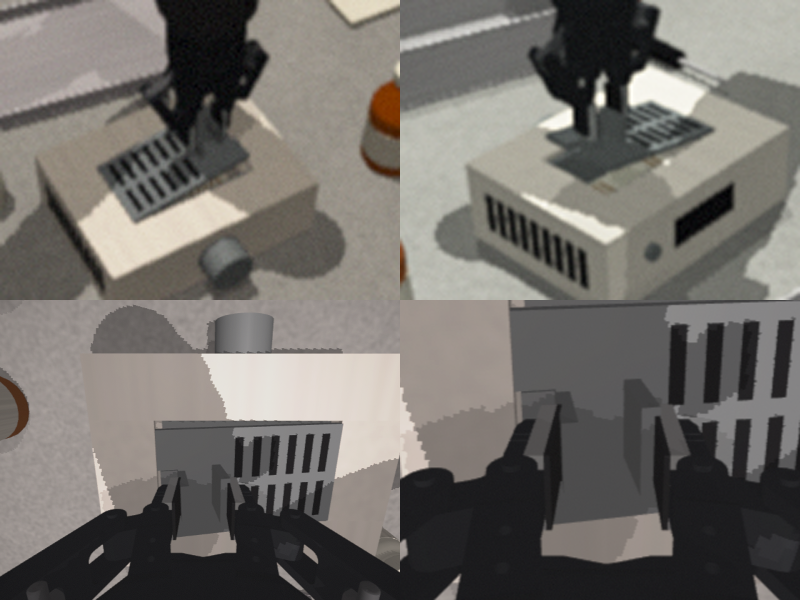

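>>> {"method": "play_rows", "body": {"series": [[0,0,-0.3,0.12,0],[0,0,-0.6,0.25,0],[0,0,-0.9,0.4,0],[0,0,-1.1,0.5,0],[0,0,-1.1,0.5,0]]}}

```text
clock: 7.7
tcp_pos: [0.5396, 0.0615, 0.1061]
tool_rot: [-1.085, -1.39, 1.384]
contact_force: [8.0, 1.7, -22.1]
width: 0.339
```

```bash
python3 v.py 7
python3 - <<'E'
from h import *
a=load('scene7.png')['img'][180:290,270:390];b=load('side7.png')['img'][200:290,280:370]
cv2.imwrite('pics/z9.png',np.hstack([cv2.resize(a,(400,367),interpolation=2),cv2.resize(b,(367,367),interpolation=2)]))
E
```

```text
7.85 [0.5396 0.0615 0.106 ] 0.3403708321687515 [ 7.270e+00 -1.000e-02 -2.172e+01]
253 168
221 182
```

View pics/v7.png

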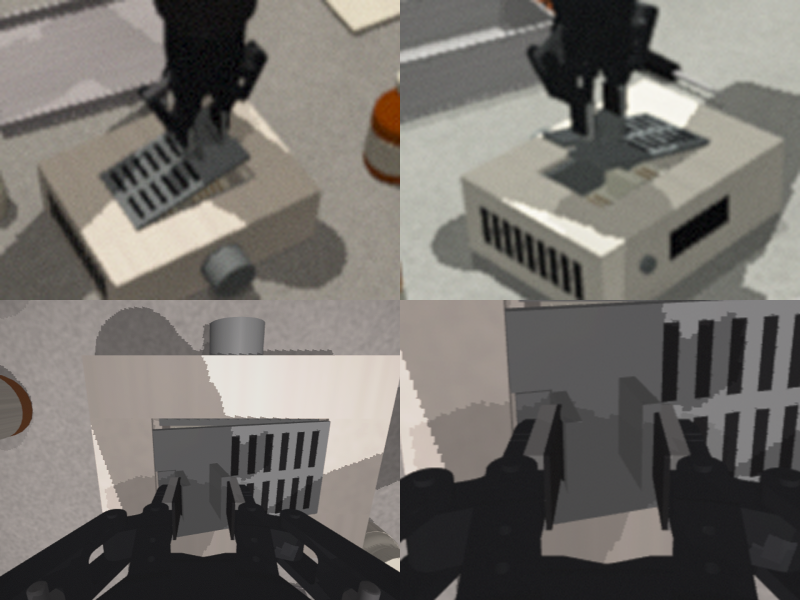

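View pics/z9.png

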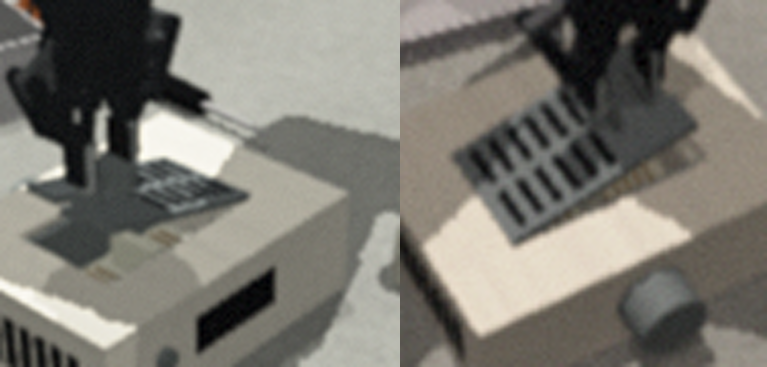

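Run:
```python
from h import *
c=load('side7.png'); Rz=R.from_euler('z',.2445).as_matrix()
for th in(.15,.2,.25,.3,.35):
    L=np.array([[-69,-41,6],[69,-41,6],[-69,41,6]])/1000; piv=np.array([-.071,0,0])
    P=(L-piv)@R.from_euler('y',-th).as_matrix().T+piv
    print(th,proj(c,P@Rz.T+[.511,.0548,.08]).round(1).tolist())
```

```text
0.15 [[307.2, 259.8], [353.7, 233.7], [292.2, 237.8]]
0.2 [[307.1, 259.8], [353.3, 232.2], [292.1, 237.9]]
0.25 [[306.9, 259.9], [352.8, 230.8], [292.0, 237.9]]
0.3 [[306.8, 259.9], [352.2, 229.4], [291.8, 238.0]]
0.35 [[306.7, 260.0], [351.5, 228.1], [291.7, 238.0]]
```

>>> {"method": "play_rows", "body": {"series": [[0,0,-0.3,0.15,0],[0,0,-0.6,0.3,0],[0,0,-0.8,0.4,0],[0,0,-0.8,0.4,0]]}}

```text
clock: 8.35
tcp_pos: [0.5359, 0.0605, 0.1147]
tool_rot: [-1.086, -1.391, 1.384]
contact_force: [7.9, 0.6, -16.9]
width: 0.337
```

```bash
python3 v.py 8
python3 - <<'E'
from h import *
a=load('scene8.png')['img'][180:290,270:390];b=load('side8.png')['img'][200:290,280:370]
cv2.imwrite('pics/z10.png',np.hstack([cv2.resize(a,(400,367),interpolation=2),cv2.resize(b,(367,367),interpolation=2)]))
E
```

```text
8.5 [0.536  0.0605 0.1146] 0.33554034448041176 [  7.8    0.91 -16.76]
251 167
222 178
```

View pics/z10.png

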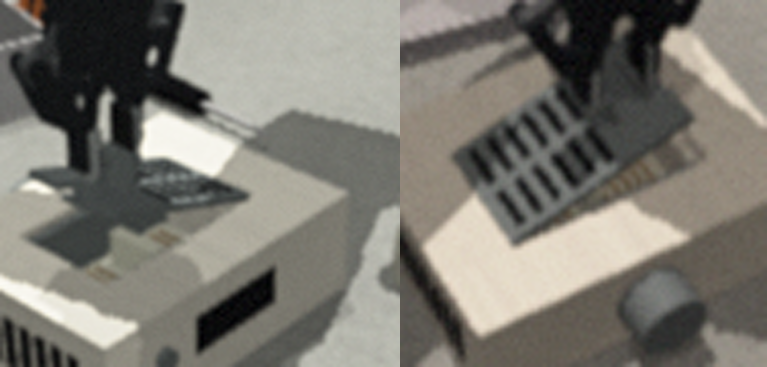

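>>> {"method": "play_rows", "body": {"series": [[0,0,0,-0.4,0],[0,0,0,-0.8,0],[0,0,0,-1.2,0],[0,0,-0.1,-1.6,0],[0,0,-0.2,-2.0,0],[0,0,-0.3,-2.3,0],[0,0,-0.3,-2.3,0]]}}

```text
clock: 9.38
tcp_pos: [0.5574, 0.0655, 0.1175]
tool_rot: [-1.085, -1.388, 1.386]
contact_force: [-0.3, 0.2, -1.5]
width: 0.34
```

```bash
python3 v.py 9
```

```text
9.525 [0.5566 0.0652 0.1169] 0.33998793178642506 [-0.16 -0.66 -1.41]
259 163
215 180
```

View pics/v9.png

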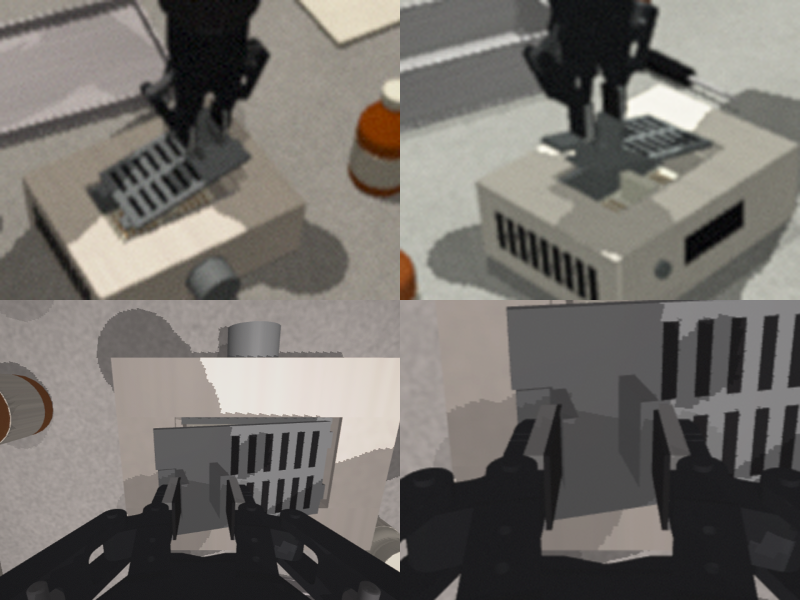

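>>> {"method": "play_rows", "body": {"series": [[0,0,-2,0,0],[0,0,-4,0,0],[0,0,-6,0,0],[0,1,-6.5,0,0],[0,4,-6.5,-0.3,0.02],[0,8,-6.5,-0.6,0.05],[0,12,-6.5,-0.8,0.08],[0,16,-6.5,-1.1,0.11],[0,20,-6.5,-1.4,0.14],[0,24,-6.5,-1.6,0.147],[0,26.5,-6.5,-1.7,0.147],[0,27.6,-6.5,-1.76,0.147],[0,27.6,-6.5,-1.76,0.147],[0,27.6,-6.5,-1.76,0.147]]}}

```text
clock: 11.28
tcp_pos: [0.507, 0.3364, 0.1815]
tool_rot: [-1.162, -1.279, 1.28]
contact_force: [0.6, 0.5, -1.3]
width: 0.341
```

```bash
python3 v.py 10
```

```text
11.425 [0.5072 0.3365 0.1818] 0.34147144648995026 [-0.76  0.47 -1.59]
214 82
317 207
```

View pics/v10.png

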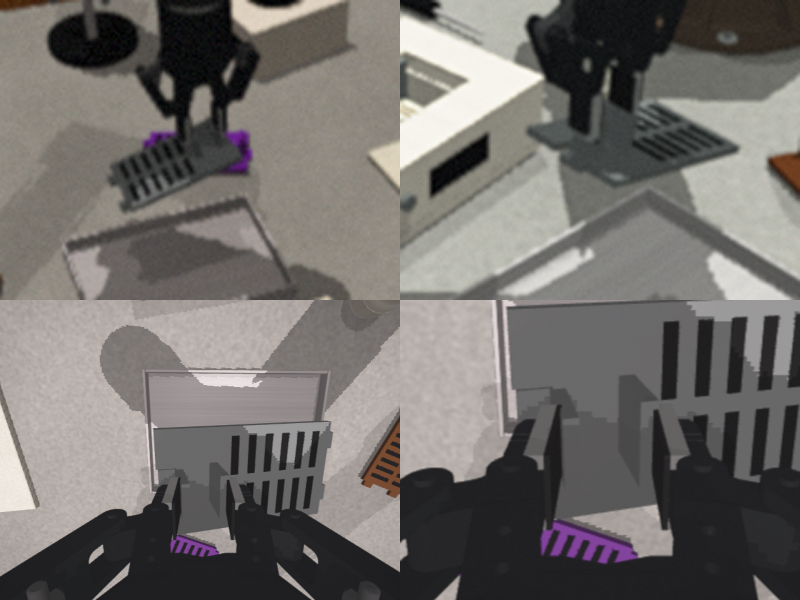

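View pics/side10.png

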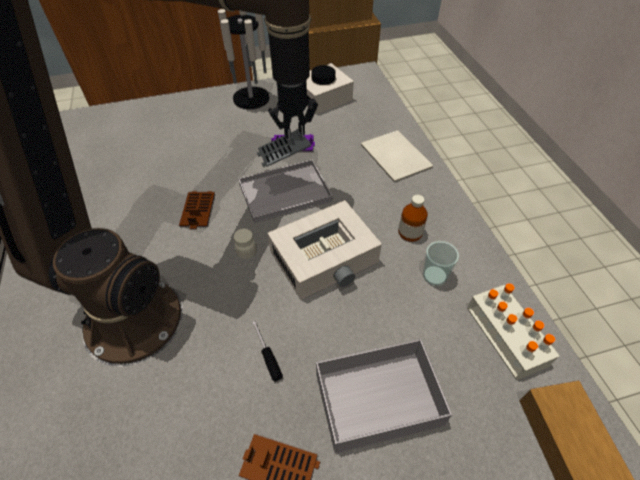

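Run:
```python
from h import *
c=load('wrist10.png');im=c['img'].copy()
print(onz(c,[(232,114),(526,114),(243,304)],.025).round(4).tolist())
for p,col in(([.467,.333,.097],(0,0,255)),):
    Rz=R.from_euler('z',p[2]).as_matrix()
    P=np.array([[1,-1],[-1,-1],[-1,1],[1,1]])*[.125,.09]
    P=np.c_[P,np.zeros(4)]@Rz.T+[p[0],p[1],.025]
    print(P.round(3).tolist(),proj(c,P).round(1).tolist())
```

```text
[[0.5917, 0.2583, 0.025], [0.3509, 0.2351, 0.025], [0.5764, 0.4285, 0.025]]
[[0.6, 0.256, 0.025], [0.351, 0.231, 0.025], [0.334, 0.41, 0.025], [0.583, 0.435, 0.025]] [[221.7, 109.4], [526.6, 109.2], [498.9, 309.3], [236.1, 309.4]]
```

View pics/wrist10.png

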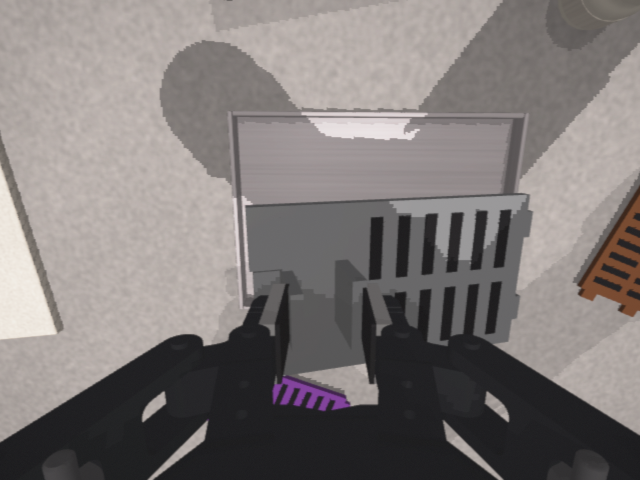

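>>> {"method": "play_rows", "body": {"series": [[0,0,3,0,0],[0,0,6,0,0],[0,0,9,0,0],[0,0,11.5,0,0],[0,0,13,0,0],[0,0,14,0,0],[0,0,14.5,0,0],[0,0,15,0,0],[0,0,15.5,0,0],[0,0,15.5,0,0]]}}

```text
clock: 12.68
tcp_pos: [0.509, 0.3387, 0.0283]
tool_rot: [-1.162, -1.285, 1.277]
contact_force: [3.2, -0.2, 5.2]
width: 0.336
```

```bash
python3 v.py 11
```

```text
12.825 [0.5089 0.3387 0.0285] 0.33554618211819126 [ 3.53 -0.6   4.49]
217 121
311 275
```

View pics/v11.png

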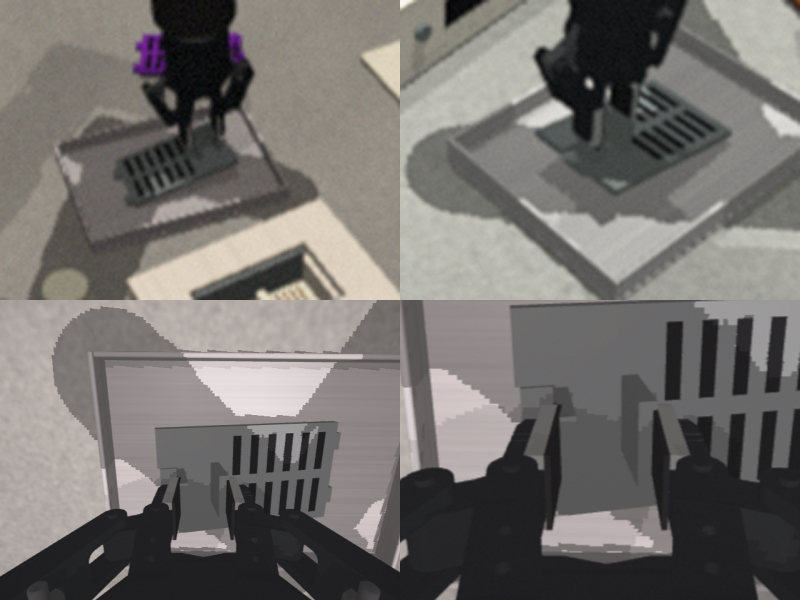

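>>> {"method": "play_rows", "body": {"series": [[0,0,0.4,0,0],[0,0,0.8,0,0],[0,0,1.2,0,0],[0,0,1.6,0,0],[0,0,1.9,0,0],[0,0,2.2,0,0],[0,0,2.2,0,0]]}}

```text
clock: 13.7
tcp_pos: [0.5107, 0.3401, 0.0077]
tool_rot: [-1.163, -1.289, 1.275]
contact_force: [9.1, -0.0, 9.8]
width: 0.33
```

```bash
python3 v.py 12
```

```text
13.85 [0.5107 0.3401 0.0078] 0.32640763163179976 [ 7.15 -0.31 10.5 ]
218 126
310 283
```

View pics/v12.png

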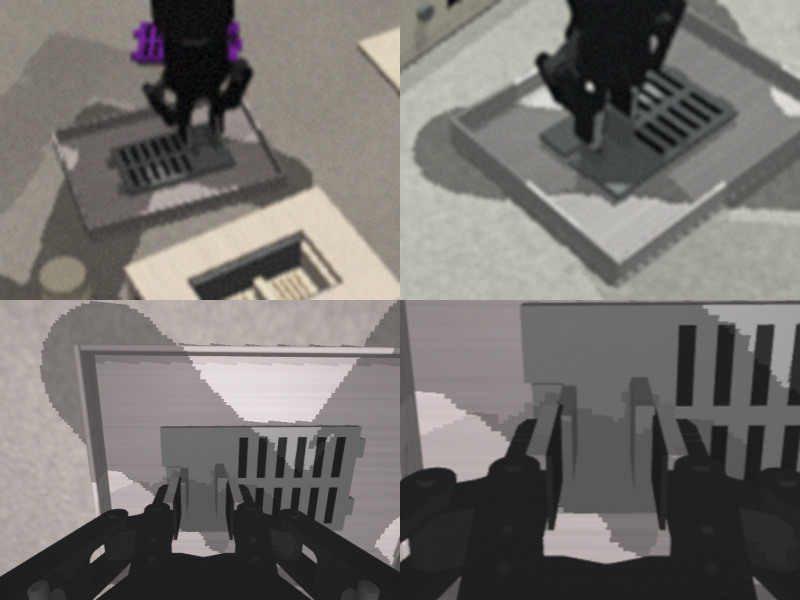

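>>> {"method": "play_rows", "body": {"series": [[0,0,0.3,0,0],[0,0,0.5,0,0],[0,0,0.7,0,0],[0,0,0.7,0,0]]}}

```text
clock: 14.35
tcp_pos: [0.5117, 0.3405, 0.0035]
tool_rot: [-1.163, -1.292, 1.274]
contact_force: [4.6, -3.9, 29.4]
width: 0.327
```

```bash
python3 v.py 13
```

```text
14.5 [0.5117 0.3405 0.0035] 0.33120585521604434 [ 3.48 -3.43 29.65]
218 127
310 285
```

View pics/v13.png

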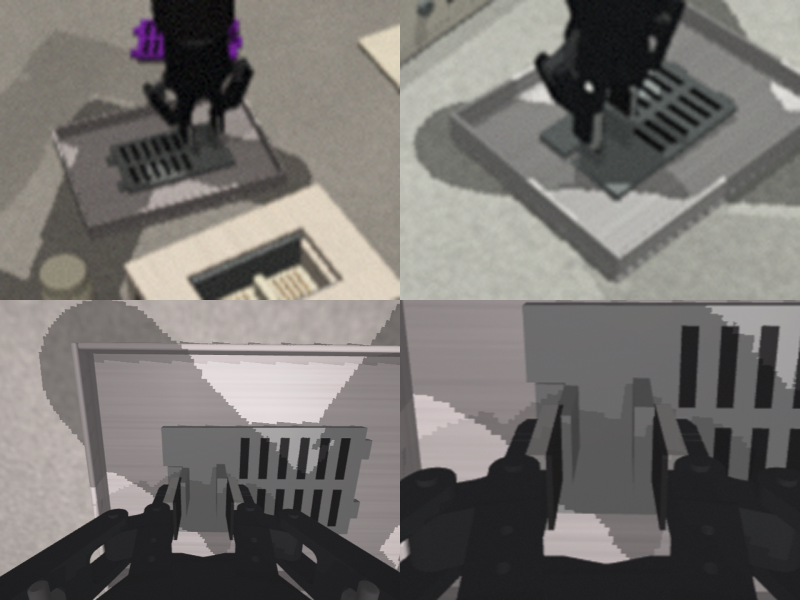

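>>> {"method": "play_rows", "body": {"series": [[0,0,-0.2,0,0],[6,0,-0.3,0,0],[6,0,-0.3,0,0],[6,0,-0.3,0,0],[6,0,-0.3,0,0],[6,0,-2,0,0],[6,0,-6,0,0],[6,0,-12,0,0],[6,0,-18,0,0],[6,0,-20,0,0],[6,0,-20,0,0]]}}

```text
clock: 15.88
tcp_pos: [0.5077, 0.3381, 0.2011]
tool_rot: [-1.162, -1.285, 1.276]
contact_force: [-0.6, 0.2, -0.7]
width: 0.704
```

```bash
python3 v.py 14
python3 - <<'E'
from h import *
c=load('wrist14.png');cv2.imwrite('pics/sm.png',load('side14.png')['img'])
E
```

```text
16.025 [0.5064 0.3369 0.1971] 0.698803859530584 [-0.8   0.89  0.22]
214 78
318 200
```

View pics/v14.png

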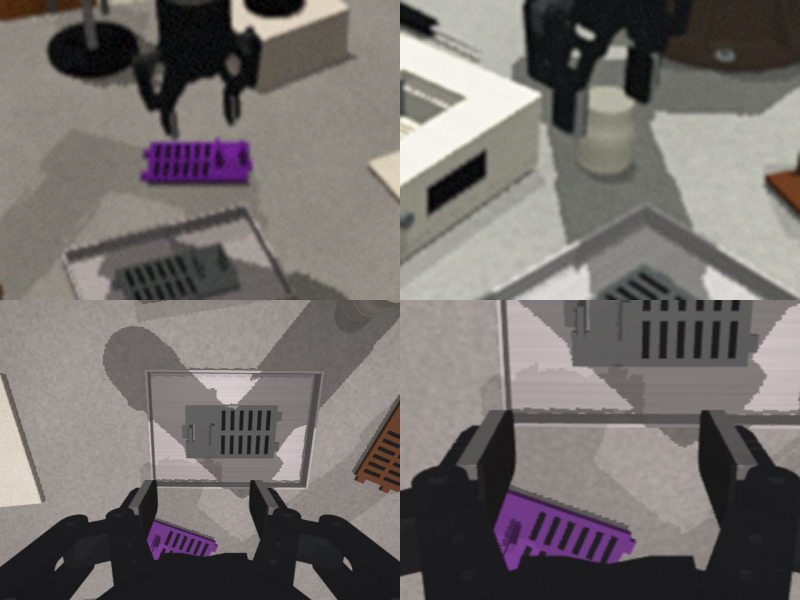

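View pics/wrist14.png

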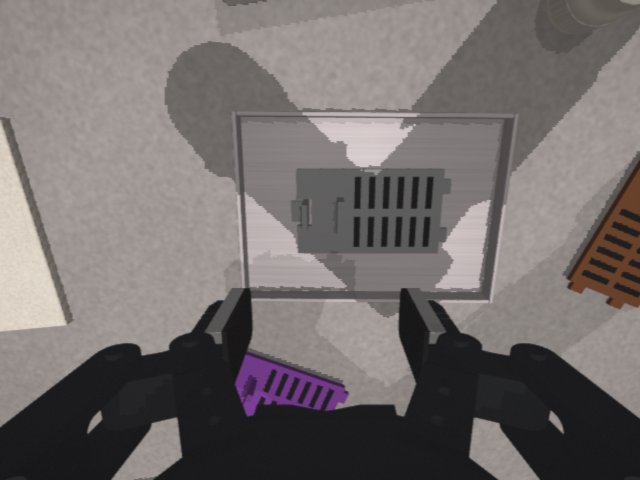

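>>> {"method": "play_rows", "body": {"series": [[5,-3,0,0.3,-0.02],[5,-8,0,0.7,-0.05],[5,-13,0,1.1,-0.08],[5,-18,0,1.5,-0.11],[5,-23,0,1.9,-0.14],[5,-26,0,2.2,-0.147],[5,-28.1,0,2.34,-0.147],[5,-28.1,0,2.34,-0.147],[5,-28.1,0,2.34,-0.147]]}}

```text
clock: 17.15
tcp_pos: [0.5106, 0.0555, 0.1969]
tool_rot: [-1.083, -1.385, 1.387]
contact_force: [0.6, 0.7, -0.8]
width: 0.584
```

```bash
python3 v.py 15
```

```text
17.3 [0.5108 0.056  0.1973] 0.5862837418633603 [ 0.63  0.65 -0.1 ]
242 148
229 140
```

View pics/wrist15.png

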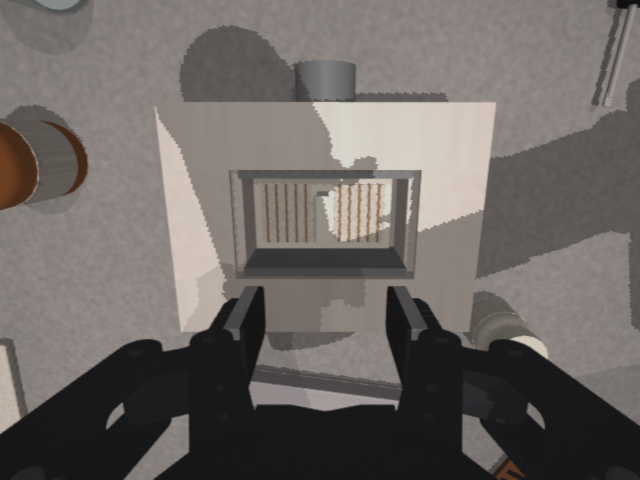

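Run:
```python
from h import *
c=load('wrist15.png');st=bot.sense();M=R.from_rotvec(st['tool_rot']).as_matrix();t=st['tcp_pos']
Rz=R.from_euler('z',.2445).as_matrix()
L=[[5,-20,48],[5,20,48],[-5,-20,48],[-5,20,48],[60,-32,20],[60,32,20],[-60,32,20],[-60,-32,20]]
uv=proj(c,np.array(L)/1000@Rz.T+[.511,.0548,.02])
k=5; im=cv2.resize(c['img'][160:280,235:395],None,fx=k,fy=k,interpolation=cv2.INTER_CUBIC)
for i,u in enumerate(uv): cv2.circle(im,(int((u[0]-235)*k),int((u[1]-160)*k)),3,(0,0,255) if i<4 else (0,255,0),-1)
cv2.imwrite('pics/z15.png',im); print(uv.round(1).tolist())
```

```text
[[318.6, 197.5], [318.8, 245.5], [331.1, 197.5], [330.9, 245.5], [255.3, 178.3], [258.8, 249.2], [390.8, 249.3], [394.4, 178.4]]
```

View pics/z15.png

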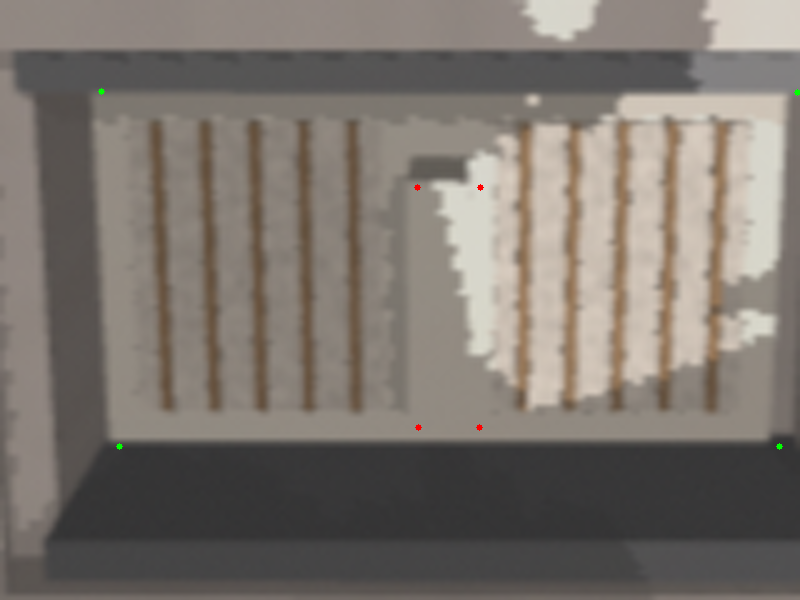

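>>> {"method": "play_rows", "body": {"series": [[4,-0.22,3,-0.11,0],[4,-0.22,7,-0.11,0],[4,-0.22,11,-0.11,0],[4,-0.22,13,-0.11,0],[4,-0.22,14.5,-0.11,0],[4,-0.22,14.5,-0.11,0]]}}

```text
clock: 18.05
tcp_pos: [0.512, 0.0536, 0.0518]
tool_rot: [-1.083, -1.385, 1.388]
contact_force: [0.7, -0.1, 0.9]
width: 0.464
```

```bash
python3 v.py 16
```

```text
18.2 [0.5132 0.0539 0.0535] 0.4655552546033586 [-0.41 -0.77  0.57]
244 185
230 196
```

View pics/v16.png

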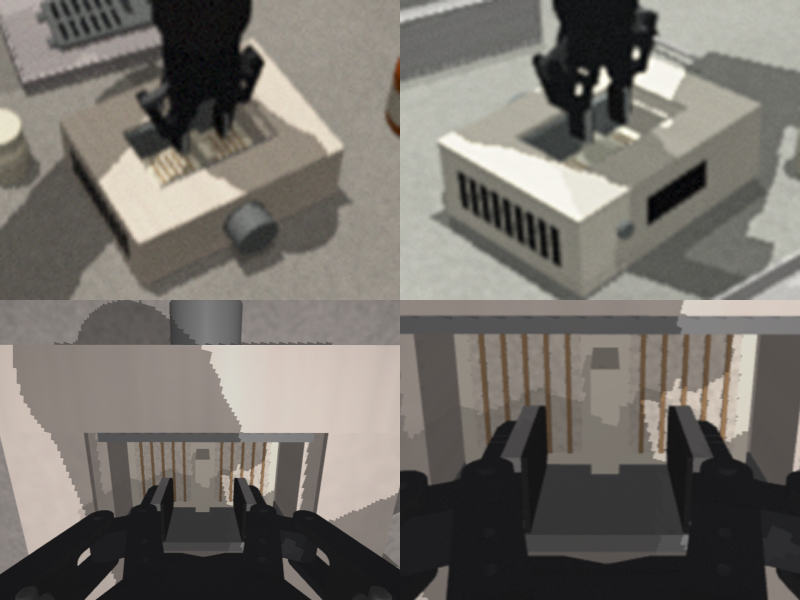

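>>> {"method": "play_rows", "body": {"series": [[4,0,1,0,0],[4,0,2,0,0],[4,0,2.9,0,0],[4,0,2.9,0,0],[0,0,2.9,0,0],[0,0,2.9,0,0],[0,0,2.9,0,0],[0,0,2.9,0,0],[0,0,2.9,0,0]]}}

```text
clock: 19.32
tcp_pos: [0.5129, 0.0537, 0.024]
tool_rot: [-1.084, -1.388, 1.386]
contact_force: [-0.8, 0.2, 5.5]
width: 0.1
```

```bash
python3 v.py 17
```

```text
19.475 [0.5129 0.0537 0.024 ] 0.10068909968400504 [-1.12 -0.16  5.14]
244 192
230 206
```

View pics/v17.png

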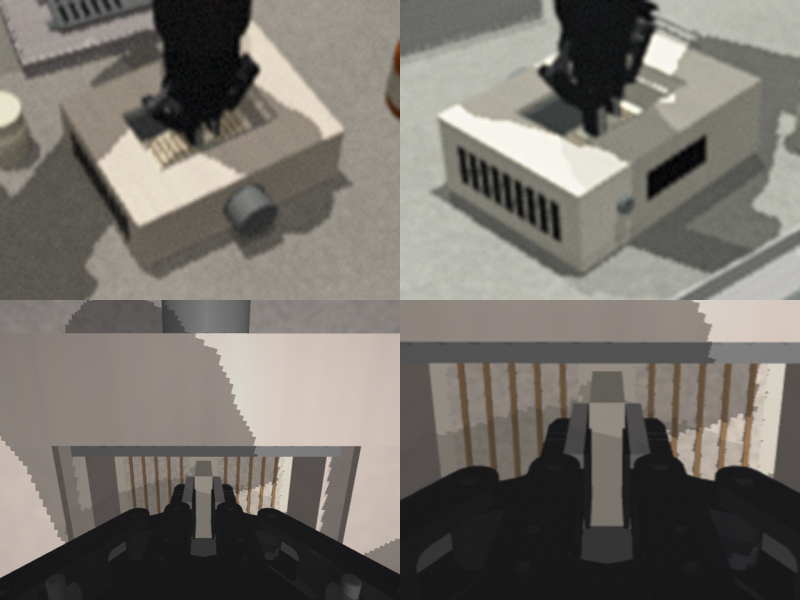

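>>> {"method": "play_rows", "body": {"series": [[0,0,-1,0,0],[0,0,-3,0,0],[0,0,-6,0,0],[0,0,-9,0,0],[0,0,-11,0,0],[0,-2,-12,0.4,0.01],[0,-6,-12,1.4,0.04],[0,-10,-12,2.3,0.08],[0,-15,-12,3.5,0.12],[0,-20,-12,4.7,0.16],[0,-25,-12,5.9,0.2],[0,-30,-12,7,0.24],[0,-35,-12,8.2,0.286],[0,-38,-12,8.9,0.286],[0,-39.3,-12,9.2,0.286],[0,-39.3,-12,9.2,0.286],[0,-39.3,-12,9.2,0.286]]}}

```text
clock: 21.6
tcp_pos: [0.518, -0.3492, 0.1436]
tool_rot: [-1.228, -1.179, 1.178]
contact_force: [-0.3, 0.1, -1.3]
width: 0.102
```

```bash
python3 v.py 18
```

```text
21.75 [ 0.5183 -0.3491  0.1439] 0.10046415636454195 [-0.78  0.53 -0.82]
303 312
154 107
```

View pics/v18.png

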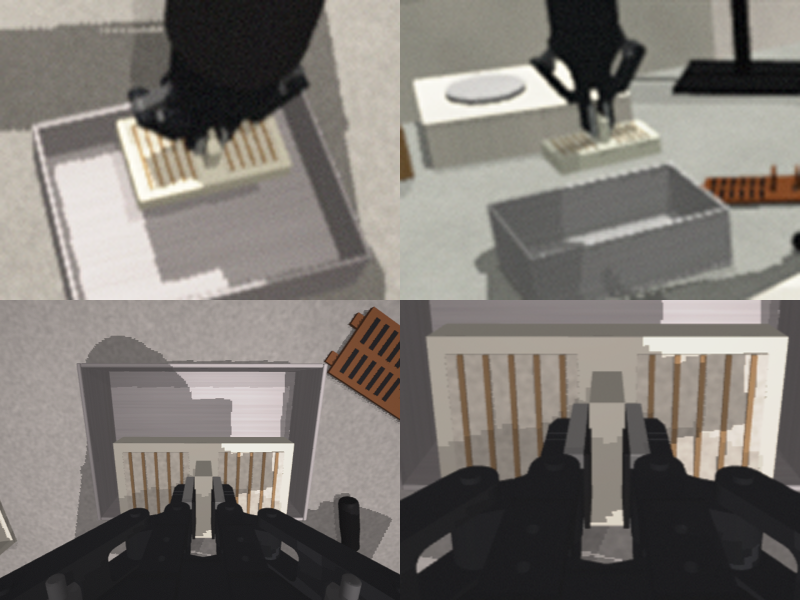

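View pics/wrist18.png

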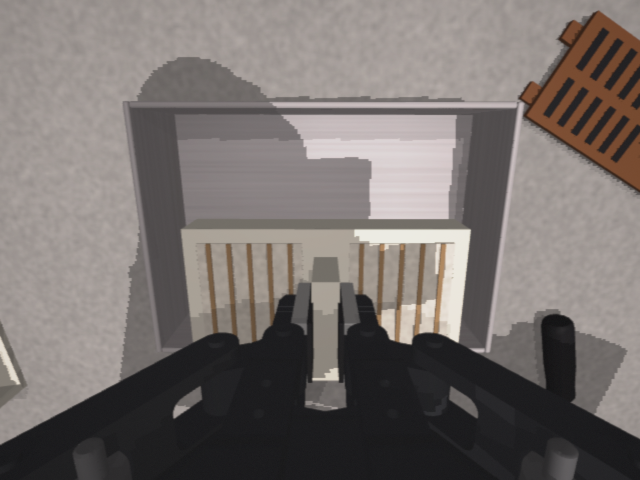

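Run:
```python
from h import *
c=load('wrist18.png');uv=[(125,102),(523,102),(490,350),(160,350)]
print(onz(c,uv,.075).round(3).tolist())
print(fitrect([(c,uv,[(1,-1),(-1,-1),(-1,1),(1,1)])],.24,.17,.075,[.52,-.35,-.04]))
```

```text
[[0.633, -0.442, 0.075], [0.398, -0.432, 0.075], [0.404, -0.266, 0.075], [0.639, -0.275, 0.075]]
(array([ 0.51863221, -0.35281951, -0.03915274]), array([[-3.6089417 , -1.164962  ],
       [ 4.13144671, -1.7059065 ],
       [ 2.38135225,  3.13563408],
       [-3.02546891,  3.39469437]]))
```

>>> {"method": "play_rows", "body": {"series": [[0,-0.3,2,0,0],[0,-0.3,5,0,0],[0,-0.3,8,0,0],[0,-0.3,10.5,0,0],[0,-0.3,12,0,0],[0,-0.3,12.8,0,0],[0,-0.3,13.2,0,0],[0,-0.3,13.5,0,0],[0,-0.3,13.6,0,0],[0,-0.3,13.6,0,0]]}}

```text
clock: 23.0
tcp_pos: [0.5183, -0.3532, 0.0081]
tool_rot: [-1.23, -1.179, 1.178]
contact_force: [-0.3, 0.3, -0.2]
width: 0.108
```

```bash
python3 v.py 19
```

```text
23.15 [ 0.5183 -0.3532  0.0081] 0.10075467998055081 [-0.73  0.02  2.14]
297 339
159 148
```

View pics/v19.png

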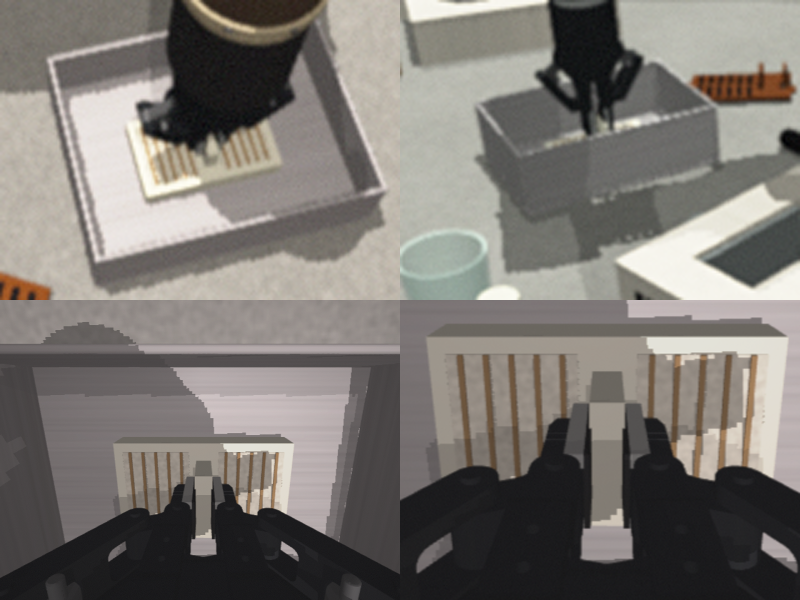

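Nearly at floor (contact just starting). Lower 2 mm more, checking the force.

>>> {"method": "play_rows", "body": {"series": [[0,0,0.1,0,0],[0,0,0.2,0,0],[0,0,0.2,0,0]]}}

```text
clock: 23.52
tcp_pos: [0.5183, -0.3532, 0.008]
tool_rot: [-1.23, -1.179, 1.179]
contact_force: [-5.0, 4.5, 16.7]
width: 0.1
```

On the floor. Release and rise.

>>> {"method": "play_rows", "body": {"series": [[0,0,-0.2,0,0],[4,0,-0.2,0,0],[4,0,-0.2,0,0],[4,0,-0.2,0,0],[4,0,-0.2,0,0],[4,0,-2,0,0],[4,0,-6,0,0],[4,0,-12,0,0],[4,0,-18,0,0],[4,0,-20,0,0],[4,0,-20,0,0]]}}

```text
clock: 24.9
tcp_pos: [0.519, -0.3536, 0.2095]
tool_rot: [-1.234, -1.181, 1.177]
contact_force: [1.0, -0.6, -0.3]
width: 0.466
```

```bash
python3 v.py 20
```

```text
25.05 [ 0.5174 -0.3527  0.2051] 0.4687271227963328 [-0.14 -0.5  -0.84]
307 301
151 86
```

View pics/wrist20.png

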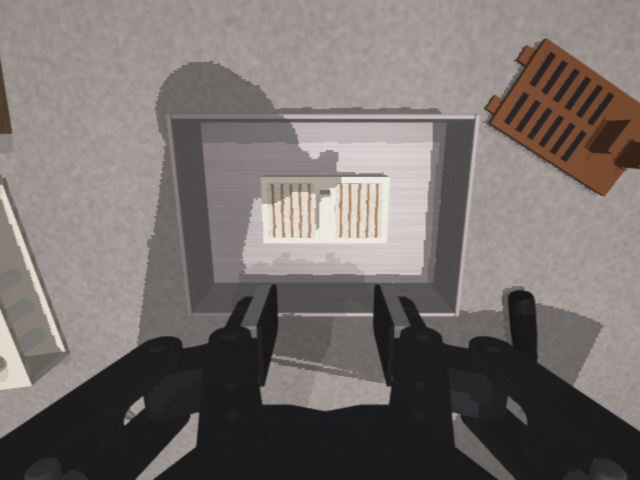

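View pics/side20.png

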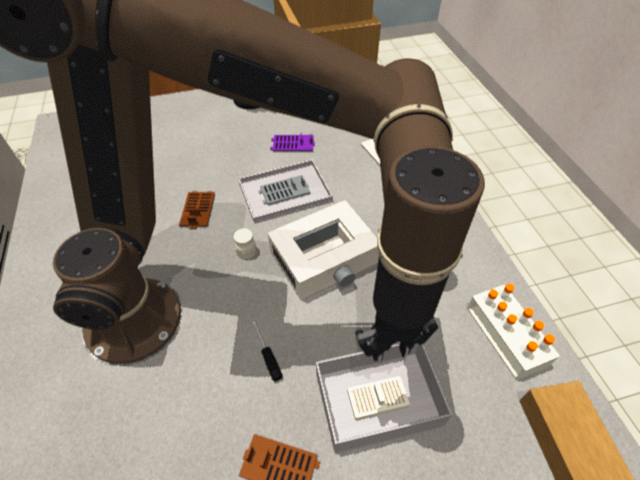

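View pics/scene20.png

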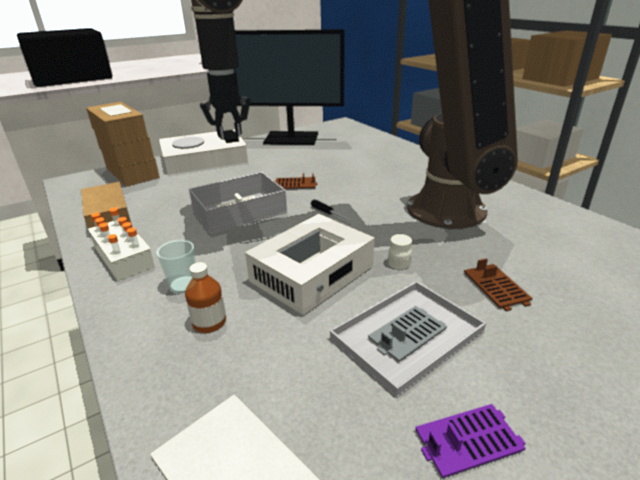

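All the parts are in place: the cover lies flat in the tray (scene ~(408,333)) and the cassette is rib up in the bin (wrist ~(325,210)). The bottle and beaker are at their starting pixels (~(205,300) and ~(177,265)). I'm handing the job in.

```bash
python3 -c "
from workcell import workorder,bot
print(workorder.job_done()); print(bot.sense()['clock'])"
```

```text
the job is handed in; nothing more can be done
None
the job is handed in; nothing more can be done
```

I pinched the release tab against the rib, pivoted the cover to about 0.3 rad, drew it free and set it flat, grip side up, in the tray. Then I lifted the cassette by its rib and set it down, rib up, on the bin floor. I handed the job in at about 25 s of the 61 s allowed.

**Last checks:** the final pictures show both parts flat, released and close to the centres of their containers. The gripper is clear of everything, with contact force near zero. The bottle and the beaker are at the same pixels as at the start. The highest tool force I read was about 30 N, while pressing the cover flat on the tray floor. `job_done` gives no verdict, so I have no confirmation beyond these checks.

**What disagreed:**
- **Fingertips:** in the pictures they stand about 27 mm behind the reported TCP (the tool point), not 17 mm ahead as stated. My first close at the stated height met nothing, so I worked from the pictures instead.
- **Tab grip:** the gripper read about 29 mm across tab and rib, against the stated 31 mm pressed home. I did not measure the tab travel directly.
- **Tray and bin:** the two fixed cameras differed by about 1 cm in y. The wrist camera settled both positions well inside the placing limits.

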